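Free the memory key of the sample temperature recorder

TASK

Lever up the recorder's stiff cover with the thin blade tool, not with the fingers, and leave it standing open, upright or further back. Then pull the memory key out of its socket inside, set it down gently in the shallow tray, and leave the blade lying on the counter, clear of the tray and the recorder. Do not disturb the other things on the counter.

Things in the scene. Friction and masses are not known exactly. Their poses are not given: they have to be found in the camera images.
- recorder: Grey plastic box fixed to the counter, 120 x 120 mm, walls 60 mm high and 6 mm thick, a closed cover on top. Origin: centre of its underside; x points from its front (display and notch, towards the robot) to its back, z up. Inside, a black deck lies 30 mm above the counter, 108 x 108 mm between the walls; a socket in it, 8 mm in front of the origin, holds the key.
- notch (a point): Centre of the pry notch in the middle of the front wall's outer face, right under the cover: an opening 40 mm wide and 10 mm high (50 to 60 mm above the counter), right through the wall, for the blade.
- cover: Flat painted grey plate with a pale panel and, at the front edge over the notch, a black strip; 120 x 118 mm, 6 mm thick, its front edge flush with the front wall; when shut its underside is 60 mm above the counter. Origin on the hinge line at the back, level with the underside; the plate reaches from the origin 115 mm along its own -x.
- cover_angle (a joint): Opening angle of the cover: 0 shut, grows as the front edge rises, 1.9 rad at the stop. The hinge is stiff: it takes about 3 N at the front edge, and the cover stays wherever it is left.
- cover_hinge (a point): Fixed point on the hinge axis, middle of the cover's back edge, 60 mm above the counter, 55 mm behind the recorder's origin. The axis runs along the recorder's y.
- cover_lip (a point): Middle of the cover's front lower edge, directly above the notch; moves with the cover.
- key: Memory key upright in its socket under the cover. White head 16 (recorder's x) x 24 (y) x 22 mm high on a steel stem 12 x 10 x 20 mm; 30 g. Origin: centre of the stem's lower end, z up; the head spans z = 20 to 42 mm. Seated, the head is 30 to 52 mm above the counter, with over 35 mm free beside it. A sprung detent holds the stem: pull straight up with roughly 4 to 7 N; free once raised 20 mm.
- blade: Thin pry tool lying on the counter: black handle 90 long x 20 wide x 24 mm high with a steel blade 18 mm wide and 3 mm thick that sticks out 60 mm at the front. Origin: underside of the handle's centre; x along the tool to the blade, z up. The blade's mid-plane is 12 mm above the origin, its tip at x = 105 mm. Balance point 5 mm or so ahead of the origin. 90 g.
- blade_tip (a point): Middle of the blade's tip: end of the blade, centre of its thickness.
- tray: Shallow aluminium tray fixed on the counter, 150 (x) x 110 (y) x 20 mm high, walls and floor 4 to 5 mm thick. Origin: centre of its underside.
- sanitiser: Bystander: bottle, 60 mm across, 160 mm high, origin under its centre.
- tape: Bystander: cardboard-coloured roll lying flat, 90 mm across, 22 mm high.
- cup: Bystander: white cup, 70 mm across, 70 mm high.
- marker: Bystander: white and black marker pen lying down, 135 mm long, 16 mm thick (not the blade tool).
- stapler: Bystander: stapler, 140 x 34 x 56 mm.
- swabs: Bystander: small cardboard box, 70 x 110 x 35 mm.
There are look-alikes about, which are no part of the job. Of the things like the tray, leave any that is turquoise; of the rest the smaller one is meant.

How it is judged:
By the outcome, as a careful person would: the job done as asked, in the order asked, and still so for the second after the job is handed in, with the robot touching nothing.
It also fails if it takes over 67 s, if anything falls off the work surface, if the arm or the gripper's body presses on something with over 40 N, if the wrist force passes 120 N, or if a joint passes its speed limit or range.

ROBOT

A 7-joint arm with a two-finger parallel gripper is mounted at the origin on the work surface. World frame = base frame: x ahead of the robot, y to its left, z up, the work surface at z = 0. Lengths are in mm, angles in rad, forces in N, time in s.
With the tool pointing down it reaches from about 350 to 900 mm from the base axis. Payload 7.2 kg.
Tool frame: the origin (TCP) lies at the very end of the fingers, on their centre line; the grasp point (between the pads) lies 19 mm behind it; z points along the fingers, y is the line along which they close (so a half turn about z gives the same grasp; the last joint's range is limited). The gripper opens to 88 mm and grips with 3 to 60 N. Pads are 20 mm wide; open, the fingers measure 115 mm over their backs; the gripper's body (75 mm by 178 mm) begins 61 mm behind the grasp point.
Start: joints at [1.243, 0.411, -0.013, 1.596, 0.006, 1.134, -0.082], TCP at [160.542, -604.032, 222.653] pointing down, gripper open.
Joint ranges: [-2.95, 2.95], [-0.29, 1.99], [-1.47, 1.44], [0.14, 2.54], [-1.03, 4.17], [0.13, 1.85], [-2.86, 2.86]. Speed limits (rad/s): [2.39, 2.39, 3.01, 3.01, 3.14, 3.14, 3.14].

INTERFACE

Orientations are given as a rotation vector (axis times angle).
In Python, from plant import robot gives the robot as it stands. Calls block until the motion is done:
- robot.reach(position, orientation): joint-space move of the TCP to a pose.
- robot.move_straight(position, rot=None, velocity=150, until_force=None): straight line of the TCP; rot=None keeps the orientation; velocity is the mean speed in mm/s. With until_force (N) it stops when the force on the tool has changed by that much, and returns True; else False.
- robot.set_joints(angles): joint-space move.
- robot.set_gripper(opening, effort=None): finger opening in mm; effort is the grip in N (None keeps the last); returns when the fingers have stopped.
- robot.dwell(seconds).
- robot.solve_ik(position, orientation): joint angles nearest the present ones, or None.
- robot.sense(): the state.
- robot.capture(name): name is "scene" or "top"; returns a dict with "color" (384x512x3 uint8, red, green, blue), "fx", "fy", "cx", "cy" (pixels), "origin" and "orientation" of the camera in the world. Camera axes: x right, y down, z forward; pixel columns grow to the right and rows downward; lengths in mm; the calibration is good to about 2 mm. A picture is of the moment at which its call begins. There is no depth.
A pose or a line that the arm cannot do raises robot.Unreachable and nothing moves.
- robot.job_done(): hands the job in; it is judged then, once.
The state is a dict: "t": time; "joints": joint angles; "joint_vel": joint speeds; "joint_torque": joint torques, N m; "tcp_pos": TCP position; "orientation": TCP orientation; "contact_force": force on the tool from outside, world axes, zero at the start; "torque": the same for the moment, N m; "gripper_width": finger opening in mm; "grasp_force": force on a finger pad.
Only numpy, scipy, OpenCV 4.12 (cv2) and the standard library are available. Lean on these libraries where they do the work, as an engineer would, in place of code of your own. Each camera call takes 0.05 s, during which the arm holds its last target. There are 200 camera calls.

## Working session

There is one attempt and no reset: what is moved stays moved. The work goes in short steps, each a Python script; the robot and the scene stay as the last script left them, time stands still between calls to the robot, and variables do not carry over. Pictures are saved under pics/ and viewed, at most 10 in all, crops included, and the job is handed in when it is done.

```bash
ls; mkdir -p pics
python3 - <<'E'
from plant import robot
import cv2,numpy as np,pickle
d={n:robot.capture(n) for n in("scene","top")}
pickle.dump(d,open("cap0.pkl","wb"))
for n,c in d.items():
    cv2.imwrite(f"pics/{n}0.png",cv2.resize(c["color"][:,:,::-1],(800,600),interpolation=cv2.INTER_CUBIC))
    print(n,{k:v for k,v in c.items() if k!="color"})
s=robot.sense();print(s["t"],s["tcp_pos"],s["orientation"],s["gripper_width"])
E
```

```text
pics
scene {'fx': 367.41494543531945, 'fy': 367.41494543531945, 'cx': 255.37427902854043, 'cy': 188.87639560092788, 'origin': array([1465.84933063,  295.13283936,  732.7719009 ]), 'orientation': array([-1.42357455, -1.91238023,  1.00212098])}
top {'fx': 354.79631701404554, 'fy': 354.79631701404554, 'cx': 254.44581713287323, 'cy': 192.2864294029591, 'origin': array([ 491.97871046,  -17.3645835 , 1165.08533521]), 'orientation': array([-2.15566207,  2.21297448, -0.01824676])}
0.1 [ 160.43896719 -603.61009964  221.90966931] [-3.11373938e+00 -4.06809936e-01  3.88266170e-04] 88.09121760078698
```

View pics/top0.png

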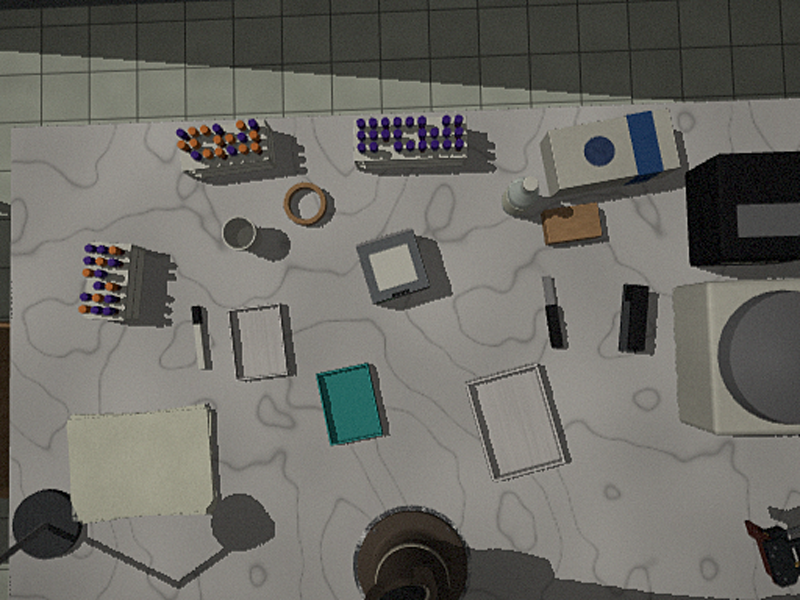

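View pics/scene0.png

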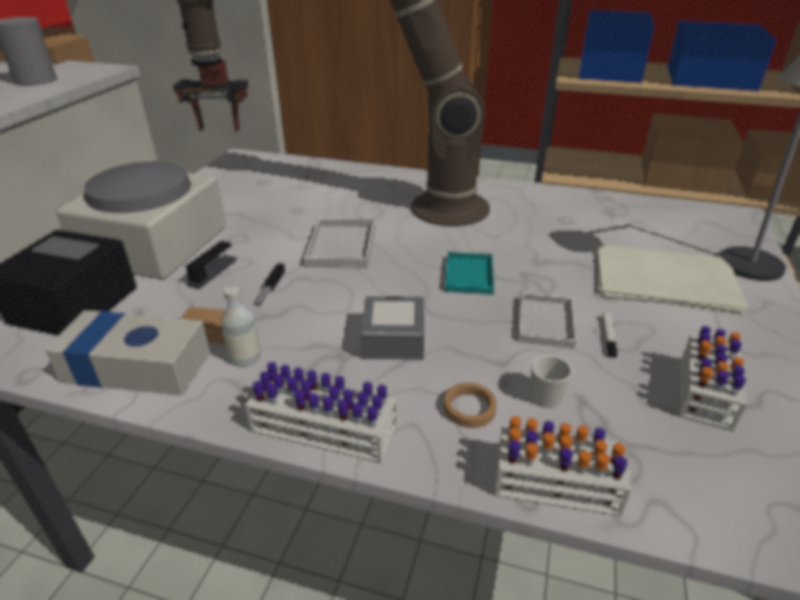

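Top view (800x600 px): recorder (393,267), with its black strip at about (402,293). Blade tool candidates: the black handle with a steel blade (554,312), the white/black marker (201,338) and the stapler (634,318). I choose (554,312). Tray candidates: turquoise (351,403), large white (518,421) and small white (262,342). I choose (262,342). Cup (239,233), tape (305,203), bottle (522,195), swabs (573,224).

```bash
cat > h.py <<'E'
import numpy as np,cv2,pickle
from scipy.spatial.transform import Rotation as R
def ray(c,uv):
    uv=np.atleast_2d(np.asarray(uv,float))
    d=np.c_[(uv[:,0]-c["cx"])/c["fx"],(uv[:,1]-c["cy"])/c["fy"],np.ones(len(uv))]
    return R.from_rotvec(c["orientation"]).apply(d)
def onplane(c,uv,z):
    d=ray(c,uv); return c["origin"]+d*((z-c["origin"][2])/d[:,2])[:,None]
def project(c,P):
    p=R.from_rotvec(c["orientation"]).inv().apply(np.atleast_2d(P)-c["origin"])
    return np.c_[c["fx"]*p[:,0]/p[:,2]+c["cx"],c["fy"]*p[:,1]/p[:,2]+c["cy"]]
E
python3 - <<'E'
from h import *
d=pickle.load(open("cap0.pkl","rb"));t=d["top"];im=t["color"][:,:,::-1]
big=lambda x0,y0,w,h,s:cv2.resize(im[y0:y0+h,x0:x0+w],None,fx=s,fy=s,interpolation=cv2.INTER_CUBIC)
a=big(220,140,64,60,6);b=big(330,170,50,60,6);c=big(140,185,60,60,6)
cv2.imwrite("pics/crop1.png",np.vstack([np.hstack([a,c]),np.hstack([b,np.zeros((360,444,3),np.uint8)])])[:720] if 0 else cv2.resize(np.hstack([a,b,c]),(800,276)))
g=cv2.cvtColor(im,cv2.COLOR_BGR2GRAY)
# blade handle (dark)
def blobs(m,x0,y0,x1,y1,z,name):
    k=np.zeros_like(m);k[y0:y1,x0:x1]=m[y0:y1,x0:x1]
    cs=sorted(cv2.findContours(k,cv2.RETR_EXTERNAL,cv2.CHAIN_APPROX_NONE)[0],key=cv2.contourArea)[-2:]
    for q in cs:
        P=onplane(t,q[:,0],z)[:,:2]; r=cv2.minAreaRect(P.astype(np.float32)); print(name,cv2.boundingRect(q),np.round(r[0],1),np.round(r[1],1),round(r[2],1))
for th in(40,55): blobs((g<th).astype(np.uint8),340,170,370,230,24,"handle%d"%th)
for th in(40,60): blobs((g<th).astype(np.uint8),225,145,280,200,66,"strip%d"%th)
blobs((g>165).astype(np.uint8),232,150,272,188,66,"panel")
# print gray rows around blade
print(g[174:226:3,344:366])
E
```

```text
handle40 (349, 195, 12, 28) [ 483.5 -302.3] [88.7 25. ] 7.2
handle55 (358, 196, 3, 4) [ 517.9 -317.4] [11.3  4.3] 24.3
handle55 (349, 194, 12, 29) [ 484.2 -302.4] [90.3 25.6] 5.9
strip40 (241, 192, 6, 3) [541.8  47.7] [ 3.  16.7] 16.9
strip40 (248, 183, 27, 9) [560.6  -6.6] [10.3 84.4] 15.6
strip60 (268, 151, 6, 3) [666.4 -39.8] [15.6  6.3] 88.3
strip60 (241, 183, 34, 12) [556.5   4.4] [ 12.1 107.9] 15.6
panel (259, 157, 2, 1) [651.7  -5.2] [3.1 0. ] -91.7
panel (257, 157, 1, 1) [652.    2.6] [0. 0.] 0.0
[[133 128 132 123 128 129 131 132 137 136 131 133 135 130 136 134 134 134
  133 133 134 133]
 [134 136 120  86  91  90  98  90 104 131 125 139 135 136 135 130 130 129
  135 134 134 130]
 [136 139 139 104 100 100 100 100  97  70  64 146 137 131 132 135 136 134
  134 131 134 134]
 [135 135 139 122  91  96 100 104  99  82  59 133 138 133 134 133 135 132
  134 130 136 131]
 [134 137 135 139 102  96  95 103 100  99  53  61 145 135 137 137 131 129
  132 135 136 131]
 [138 137 140 137 104  93  99 108 100  97  83  57 139 137 136 136 134 134
  135 131 133 132]
 [137 134 136 138 142  77 104 10
[... 384 characters left out ...]
0  30  22  23  62  59  67 152
  136 139 137 133]
 [138 139 139 140 142 149  31  13  18  21  20   9  25   8  49  69  68  59
   53 144 137 140]
 [138 135 137 137 142 145 154   0   6  22  30  13  20   3  13  68  66  66
  137 142 140 141]
 [134 138 136 136 137 137 148  68   4  25  16  22   8  14   6  36  72  68
   67 152 142 139]
 [133 135 134 134 136 136 133 137   0   8  21  32  16  20  19  18  75  69
   64 153 146 140]
 [138 137 129 131 129 110 130 145  73   4  17  27  24  14  10  20  57  72
   68  62 152 138]
 [135 139 130 125 104 131 140 143 153  59  41  52  27  26  31  39  51  66
   59  82 147 145]
 [136 136 130 113 130 135 138 139 140 136 142 142 141 144 138 143 142 140
  141 140 142 142]]
```

View pics/crop1.png

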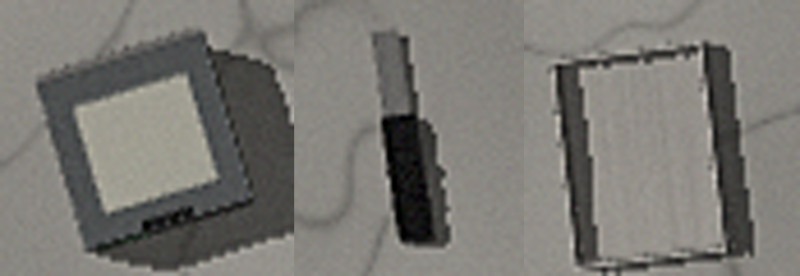

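The crop confirms my choices. The left panel shows the recorder, with its black strip on the near edge. The middle shows a black handle with a steel blade pointing +x. The right shows the small aluminium tray. Next I measure them accurately.

```bash
cat > meas.py <<'E'
from h import *
d=pickle.load(open("cap0.pkl","rb"));t,s=d["top"],d["scene"]
def mask(c,lo,hi,roi,f=None):
    im=c["color"].astype(int);x0,y0,x1,y1=roi
    m=np.zeros(im.shape[:2],np.uint8);m[y0:y1,x0:x1]=f(im)[y0:y1,x0:x1];
    return m
def biggest(m):
    q=max(cv2.findContours(m,cv2.RETR_EXTERNAL,cv2.CHAIN_APPROX_NONE)[0],key=cv2.contourArea)
    return q
def rect(c,m,z,name):
    q=biggest(m);P=onplane(c,q[:,0],z)[:,:2];r=cv2.minAreaRect(P.astype(np.float32))
    print(name,cv2.boundingRect(q),np.round(r[0],1),np.round(r[1],1),round(r[2],2));return r
E
python3 - <<'E'
from meas import *
for n,c,pts in(("top",t,[(250,170),(232,165),(225,160),(262,183),(275,185),(165,220)]),("scene",s,[(252,200),(236,205),(252,212),(252,222),(343,205)])):
    print(n,[c["color"][y,x].tolist() for x,y in pts])
def cover(im): g=im.sum(2)/3; return (im[:,:,2]-im[:,:,0]>6)&(g>60)
def panel(im): g=im.sum(2)/3; return (im[:,:,0]-im[:,:,2]>8)&(g>130)
for roi in[(222,140,285,200)]:
    rect(t,mask(t,0,0,roi,lambda im:(cover(im)|panel(im)).astype(np.uint8)),66,"cover top")
    rect(t,mask(t,0,0,roi,lambda im:panel(im).astype(np.uint8)),66,"panel top")
roi=(225,180,280,235)
rect(s,mask(s,0,0,roi,lambda im:panel(im).astype(np.uint8)),66,"panel scene")
rs=rect(s,mask(s,0,0,roi,lambda im:cover(im).astype(np.uint8)),66,"cover scene")
im=t["color"].astype(int);g=im.mean(2)
# blade
H=[];B=[]
for v in range(177,223):
    row=g[v,340:368]
    if v>=197 and v<=220:
        u=np.where(row<36)[0]; 
        if len(u): H.append((340+u.max()+.5,v))
    if v<=191:
        u=np.where((row>85)&(row<114))[0]; B.append((340+np.median(u),v))
HP=onplane(t,H,24)[:,:2];BP=onplane(t,B,13.5)[:,:2]
for n,P in(("handle -y edge",HP),("blade mid",BP)):
    k=np.polyfit(P[:,0],P[:,1],1);print(n,"slope",k[0],"angle",np.arctan(k[0]),"y at 480",np.polyval(k,480),"y at 560",np.polyval(k,560),P[:,0].min(),P[:,0].max(), "res",np.std(P[:,1]-np.polyval(k,P[:,0])))
print(g[174:182,345:356].astype(int)); print(g[188:198,350:357].astype(int));print(g[217:226,352:361].astype(int))
print("rows x z=13.5",[(v,onplane(t,[(350,v)],13.5)[0,0].round(1)) for v in(177,194)],"z=24",[(v,onplane(t,[(355,v)],24)[0,0].round(1)) for v in(194,195,222,223)])
# tray
roi=(140,185,200,250)
print(g[215,140:195].astype(int));print(g[190:248,168].astype(int))
E
```

```text
top [[157, 156, 143], [79, 81, 79], [142, 139, 132], [79, 84, 82], [72, 72, 69], [146, 145, 137]]
scene [[171, 167, 158], [95, 97, 98], [102, 102, 103], [70, 70, 70], [154, 148, 146]]
cover top (235, 157, 32, 29) [608.9  18.3] [77.3 91.9] 15.96
panel top (236, 157, 31, 29) [609.7  21.9] [73.9 78.4] 15.3
panel scene (239, 193, 26, 15) [610.4  20.9] [71.4 77.2] 16.44Traceback (most recent call last):
  File "<stdin>", line 11, in <module>
  File "meas.py", line 11, in rect
    q=biggest(m);P=onplane(c,q[:,0],z)[:,:2];r=cv2.minAreaRect(P.astype(np.float32))
  File "meas.py", line 8, in biggest
    q=max(cv2.findContours(m,cv2.RETR_EXTERNAL,cv2.CHAIN_APPROX_NONE)[0],key=cv2.contourArea)
ValueError: max() iterable argument is empty
```

Run:
```python
from meas import *
im=t["color"].astype(int);g=im.mean(2)
# left (+y) edge: per row first pixel < threshold; back edge: per column
L=[];K=[]
for v in range(164,188):
    u=np.where(g[v,222:262]<112)[0]
    if len(u):
        j=222+u[0];a,b=g[v,j-1],g[v,j]; L.append((j-1+(a-112)/(a-b) ,v))
for u in range(234,262):
    v=np.where(g[140:175,u]<108)[0]
    if len(v):
        j=140+v[0];a,b=g[j-1,u],g[j,u]; K.append((u,j-1+(a-108)/(a-b)))
def fit(P):
    P=P.astype(np.float32)
    vx,vy,x,y=cv2.fitLine(P,cv2.DIST_HUBER,0,.01,.01).ravel();r=(P-[x,y])@[-vy,vx];return np.array([vx,vy]),np.array([x,y]),np.abs(r).max()
l=fit(onplane(t,L,66)[:,:2]);k=fit(onplane(t,K,66)[:,:2])
for n,e in(("left",l),("back",k)): print(n,e[0],np.degrees(np.arctan2(e[0][1],e[0][0])),e[1],e[2])
A=np.c_[l[0],-k[0]];s_=np.linalg.solve(A,k[1]-l[1]);corner=l[1]+s_[0]*l[0]
print("back-left corner",corner)
for yaw in np.radians([15,16,17]):
    ex=np.array([np.cos(yaw),np.sin(yaw)]);ey=np.array([-ex[1],ex[0]])
    print("origin guess",corner-58*ex-60*ey)
# strip
m=np.zeros(g.shape,np.uint8);m[180:192,246:268]=(g[180:192,246:268]<45)
print(g[182:194,240:275].astype(int))
H=[];B=[]
for v in range(177,223):
    row=g[v,340:368]
    if 197<=v<=220:
        u=np.where(row<36)[0]; H.append((340+u.max()+.5,v))
    if v<=191:
        u=np.where((row>85)&(row<114))[0]; B.append((340+np.median(u),v))
for n,P in(("handle -y edge",onplane(t,H,24)),("blade mid",onplane(t,B,13.5))):
    q=np.polyfit(P[:,0],P[:,1],1);print(n,"ang",np.degrees(np.arctan(q[0])),"y480",np.polyval(q,480),"y560",np.polyval(q,560),"res",np.std(P[:,1]-np.polyval(q,P[:,0])))
print(g[174:180,345:354].astype(int)); print(g[190:197,351:356].astype(int));print(g[218:226,354:359].astype(int))
print("x z13.5",onplane(t,[(350,176.5),(350,177.5)],13.5)[:,0],"z24",onplane(t,[(355,194.5),(355,222.5)],24)[:,0])
print(g[215,143:193].astype(int));print(g[190:248,168].astype(int))
```

```text
left [0.96256256 0.27105966] 15.727331 [596.3667   80.56037] 1.3707597
back [ 0.26099977 -0.9653389 ] -74.870605 [674.3005    30.874878] 2.9260707
back-left corner [656.3035   97.43871]
origin guess [615.80897261  24.47165888]
origin guess [617.08859082  23.77604468]
origin guess [618.38015427  23.10286884]
[[ 74 116 163 154 154 156 154 155 155 156 153 162 153 158 152 109 106  69
   72  78  82  81  81  75  81  77  83  78  78  80  85  83  91  76  91]
 [ 72  72 162 160 156 161 155 160 161 156 156 149 104 110  65  71  73  76
   83  78  81  83  81  85  80  83  81  84  85  83  79  74  84  61  29]
 [ 77  74 139 162 162 157 158 154 152 111  89  67  70  73  75  82  85  84
   84  80  80  77  82  84  78  80  84  75  81  89  49  26  20  35  48]
 [ 76  79 114 164 154 124 108  66  70  72  74  78  82  80  87  83  85  80
   80  39  46  11  89  89  78  75  92  43  27  26  32  57  56  75  76]
 [ 78  74  73 113  66  72  73  77  81  79  85  81  82  76  87  74  46  43
    6  33  12  23  76  90  38  23  26  35  63  52  76  74  76  75  67]
 [ 79  75  77  76  75  80  82  83  84  81  84  74  63  44  26  20 
[... 1552 characters left out ...]
  21]]
[[ 21  15  21  18  16]
 [ 18  27  24  14  11]
 [  5  16  19  21  16]
 [  8   9  13  17  14]
 [ 41  51  27  25  30]
 [116 123  89  89  91]
 [144 146 149 147 151]
 [141 140 141 143 137]]
x z13.5 [587.30521905 584.06655836] z24 [528.37171353 439.26162408]
[142 141 142 140 146  84  47  75  73  64  65 157 144 144 135 149 145 143
 141 141 142 140 144 146 142 138 144 132 143 144 142 137 144 137 143 150
 149 163  36  51  57  58  55  57 144 133 131 132 130 130]
[130 133 141 142 142 138  44  83 151 141 136 141 143 142 138 145 144 141
 141 144 143 144 142 144 139 138 139 140 141 144 139 148 142 150 147 146
 143 147 146 143 145 143 144 145 146 148 147 152 147 143 107 102  74 148
 144 136 140 140]
```

```bash
cat >> h.py <<'E'
def rot(yaw,pitch=0): # tool x along yaw heading, pitched tip-up, tool z down
    return R.from_euler("ZYX",[yaw,-pitch,np.pi])
def tcp_for(tip,yaw,pitch,off):  # off = point in tool frame
    r=rot(yaw,pitch); return np.asarray(tip)-r.apply(off), r.as_rotvec()
E
python3 - <<'E'
from h import *
from plant import robot
d=pickle.load(open("cap0.pkl","rb"));t,s=d["top"],d["scene"]
F=[(240.7,193),(243.6,192),(246.6,191),(249.8,190),(262.5,186),(266.5,185),(269.7,184),(273.4,183)]
P=onplane(t,F,66)[:,:2];print("front line pts",P.round(1).tolist())
k=np.polyfit(P[:,1],P[:,0],1);print("yaw",np.degrees(-np.arctan(k[0])))
yaw=np.radians(15.8);ex=np.array([np.cos(yaw),np.sin(yaw)]);ey=np.array([-ex[1],ex[0]])
f=(P@ex).mean();print("front along ex",f,"panel ex,ey",np.array([610,21.4])@ex,np.array([610,21.4])@ey)
strip=onplane(t,[(256,187)],66)[0,:2];print("strip ey",strip@ey,"left edge ey",np.array([596.37,80.56])@ey,"back ex",np.array([674.3,30.87])@ex)
# front edge/bottom corner check in scene: cover back edge
g=s["color"].astype(int).mean(2);print(g[186:234:2,252].astype(int),g[215,222:282:2].astype(int))
tr=onplane(t,[(164.3,215),(168,219)],20)[:,:2];print("tray row/col mids",tr)
for n,px,z in(("bottle",(522,185),160),("cup",(239,228),70),("stapler",(634,318),56),("teal",(351,403),20),("marker",(201,338),16),("centrifuge corner",(675,285),120)):
    print(n,onplane(t,[np.array(px)*.64],z)[0].round())
# reachability
g0=np.array([483,-304]);ya=.107;e=np.array([np.cos(ya),np.sin(ya)])
for a in(ya,ya+np.pi):
    p=np.r_[g0+33*e,3];print("pick",a,robot.solve_ik(p,rot(a).as_rotvec()))
E
```

```text
front line pts [[541.1, 56.1], [544.0, 47.0], [546.8, 37.6], [549.7, 27.6], [561.0, -12.1], [563.8, -24.6], [566.6, -34.6], [569.4, -46.1]]
yaw 15.46556635038873
front along ex 536.0482467848633 panel ex,ey 592.7797733395323 -145.49948563322363
strip ey -144.22370792075063 left edge ey -84.86348936886809 back ex 657.2288842629396
[152 142  86 115 160 165 166 165 166 166 160 116  91 102  95  68  68  69
  70  67  68  76 123 147] [ 80  81  81  80  76  70  74  73  75  77  75  76  79  79  78  77  79  80
  76  79  82  83  82  82  89 137 149 148 149 148]
tray row/col mids [[478.3424335  309.26345023]
 [465.08774813 297.351943  ]]
bottle [ 742. -221.  160.]
cup [696. 328.  70.]
stapler [ 495. -453.   56.]
teal [336. 116.  20.]
marker [477. 428.  16.]
centrifuge corner [ 555. -506.  120.]
pick 0.107 [ 0.54951969  0.63227736 -0.14081063  1.834515    0.13167265  0.68378887
 -1.13043474]
pick 3.2485926535897933 [ 0.88957314  0.71931189 -0.62199179  1.81006837  0.56623132  0.79749566
  1.65490735]
```

```bash
cat >> h.py <<'E'
RY=np.radians(15.7);EX=np.array([np.cos(RY),np.sin(RY)]);EY=np.array([-EX[1],EX[0]]);RO=596*EX-145*EY
def rec(x,y,z): return np.r_[RO+x*EX+y*EY,z]
BO=np.array([483.,-304.]);BY=.107;BE=np.array([np.cos(BY),np.sin(BY)])
XG=33;OFF=np.array([105-XG,0,-9.])   # blade tip in tool frame
def arc(th,r=100,f=.35):
    ph=min(f*th,.5)
    return tcp_for(rec(55-r*np.cos(th),0,58.5+r*np.sin(th)) ,RY,ph,OFF)
E
python3 - <<'E'
from h import *
from plant import robot
print("origin",RO)
print([np.round(robot.solve_ik(*tcp_for(rec(-110,0,z),RY,0,OFF)),2) for z in(55,)])
for th in np.linspace(0,1.85,8):
    p,o=arc(th);q=robot.solve_ik(p,o);print(round(th,2),p.round(),None if q is None else np.round(q,2))
# go pick
robot.move_straight([230,-440,330]);
p=np.r_[BO+XG*BE,3.];o=rot(BY).as_rotvec()
robot.reach(p+[0,0,120],o);robot.set_gripper(50,60)
c=robot.capture("top");cv2.imwrite("pics/a.png",cv2.resize(c["color"][130:270,280:420,::-1],(560,560)))
robot.move_straight(p+[0,0,30],velocity=200)
print(robot.move_straight(p,velocity=60,until_force=8),robot.sense()["tcp_pos"])
robot.set_gripper(10,60)
s=robot.sense();print(s["t"],s["gripper_width"],s["grasp_force"],s["tcp_pos"])
E
```

```text
origin [613.00134554  21.68756257]
[array([ 0.38,  0.41, -0.52,  2.17,  0.34,  0.63, -1.67])]
0.0 [500. -10.  50.] [ 0.32  0.48 -0.5   2.03  0.35  0.71 -1.7 ]
0.26 [505.  -9.  69.] [ 0.37  0.42 -0.53  2.08  0.33  0.63 -1.68]
0.53 [516.  -5.  87.] [ 0.41  0.37 -0.56  2.11  0.32  0.54 -1.65]
0.79 [534.  -0. 101.] [ 0.44  0.34 -0.58  2.14  0.3   0.46 -1.64]
1.06 [557.   6. 111.] [ 0.42  0.33 -0.54  2.16  0.27  0.35 -1.61]
1.32 [584.  14. 115.] [ 0.34  0.33 -0.44  2.17  0.19  0.22 -1.52]
1.59 [611.  21. 116.] [ 0.27  0.35 -0.38  2.15  0.14  0.18 -1.49]
1.85 [636.  28. 112.] [ 0.21  0.38 -0.33  2.1   0.12  0.19 -1.48]
False [ 515.79561045 -300.39349201    2.79443338]
5.675 19.581193829129813 59.87311363220215 [ 515.94784097 -300.56369969    3.20845082]
```

Run:
```python
from h import *
from plant import robot
s=robot.sense();robot.move_straight(np.r_[s["tcp_pos"][:2],170],velocity=250)
p,o=tcp_for(rec(-100,0,170),RY,0,OFF);robot.reach(p,o)
p,o=tcp_for(rec(-85,0,55),RY,0,OFF);robot.move_straight(p,o,velocity=200)
d={n:robot.capture(n) for n in("scene","top")};pickle.dump(d,open("cap1.pkl","wb"))
a=d["top"]["color"][140:230,210:310,::-1];b=d["scene"]["color"][170:260,210:310,::-1]
cv2.imwrite("pics/b.png",cv2.resize(np.hstack([a,b]),(800,360),interpolation=cv2.INTER_CUBIC))
for n,c in d.items(): print(n,project(c,[rec(-85,0,55),rec(-60,0,55),rec(-85,0,55)+0*1]).round(1).tolist())
s=robot.sense();print(s["t"],s["gripper_width"],s["tcp_pos"]-p,s["contact_force"])
```

```text
scene [[252.2, 187.4], [252.0, 191.9], [252.2, 187.4]]
top [[259.3, 195.8], [257.0, 188.2], [259.3, 195.8]]
8.425 19.67782030624089 [ 0.91543788 -0.31326414  1.1047482 ] [ 0.4991642   0.57723084 -0.0061588 ]
```

View pics/b.png

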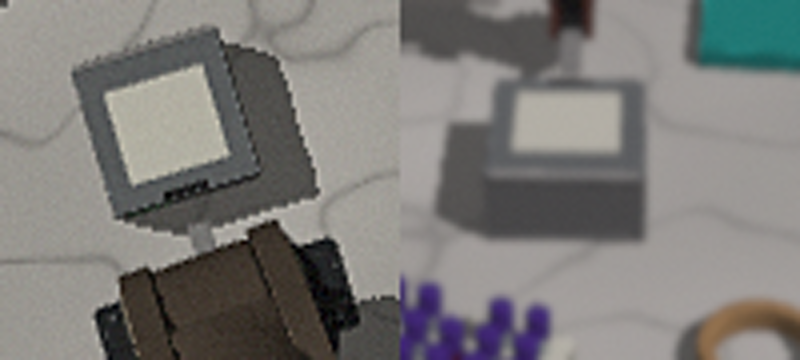

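The left half shows the blade tip at pixel (260,196), as predicted, and in line with the strip at (257,187). I insert it now.

Run:
```python
from h import *
from plant import robot
p,o=tcp_for(rec(-85,0,54.3),RY,0,OFF);robot.move_straight(p,o,velocity=60)
p,o=tcp_for(rec(-45,0,54.3),RY,0,OFF);print("hit",robot.move_straight(p,o,velocity=50,until_force=6))
s=robot.sense();print(s["t"],(s["tcp_pos"]-p).round(1),s["contact_force"].round(1))
if (s["tcp_pos"]-p)@np.r_[EX,0]>-6:
    for th in(.1,.3):
        p,o=arc(th);robot.move_straight(p,o,velocity=40)
        s=robot.sense();print(th,(s["tcp_pos"]-p).round(1),s["contact_force"].round(1),s["torque"].round(2))
    d={n:robot.capture(n) for n in("scene","top")}
    a=d["top"]["color"][140:230,210:310,::-1];b=d["scene"]["color"][160:250,210:310,::-1]
    cv2.imwrite("pics/c.png",cv2.resize(np.hstack([a,b]),(800,360),interpolation=cv2.INTER_CUBIC))
print(robot.sense()["t"])
```

```text
hit False
9.625 [-0.4 -0.1 -0.1] [-0.  -0.9 -0.1]
0.1 [ 0.  -0.2  0.5] [-0.1 -0.5 -1.7] [-0.01  0.02  0.  ]
0.3 [ 0.3 -0.   0.5] [ 1.5 -1.  -0.9] [-0.04  0.18 -0.05]
10.7
```

View pics/c.png

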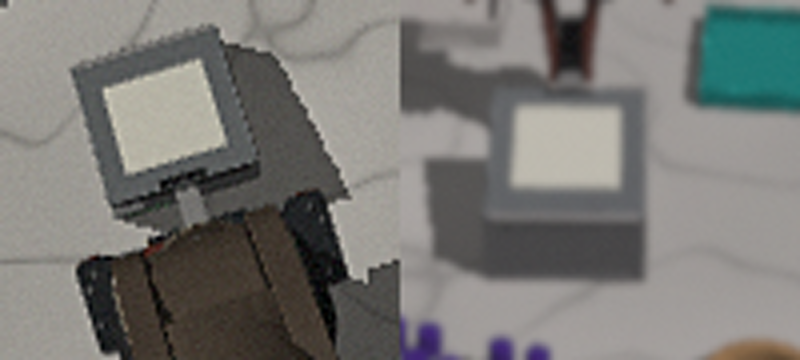

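The cover is rising. In the scene half its panel now spans rows 105–187, up from 93–150, and the blade is still under the lip at about (187,185) in the left half. I continue the arc.

Run:
```python
from h import *
from plant import robot
for th in np.r_[.5,.7,.9,1.1,1.3,1.5,1.65,1.78]:
    p,o=arc(th,f=.27);robot.move_straight(p,o,velocity=70)
    s=robot.sense();print(round(th,2),s["t"],(s["tcp_pos"]-p).round(1),s["contact_force"].round(1),s["torque"].round(2),s["gripper_width"].round(1))
d={n:robot.capture(n) for n in("scene","top")};pickle.dump(d,open("cap2.pkl","wb"))
a=d["top"]["color"][120:230,200:320,::-1];b=d["scene"]["color"][130:240,190:310,::-1]
cv2.imwrite("pics/d.png",cv2.resize(np.hstack([a,b]),(800,366),interpolation=cv2.INTER_CUBIC))
```

```text
Traceback (most recent call last):
AttributeError: 'float' object has no attribute 'round'
```

Run:
```python
from h import *
from plant import robot
for th in np.r_[.7,.9,1.1,1.3,1.5,1.65,1.78]:
    p,o=arc(th,f=.27);robot.move_straight(p,o,velocity=70)
    s=robot.sense();print(round(th,2),s["t"],(s["tcp_pos"]-p).round(1),s["contact_force"].round(1),s["torque"].round(2),s["gripper_width"])
d={n:robot.capture(n) for n in("scene","top")};pickle.dump(d,open("cap2.pkl","wb"))
a=d["top"]["color"][120:230,200:320,::-1];b=d["scene"]["color"][130:240,190:310,::-1]
cv2.imwrite("pics/d.png",cv2.resize(np.hstack([a,b]),(800,366),interpolation=cv2.INTER_CUBIC))
```

```text
0.7 11.5083 [0.6 0.1 0.6] [ 0.3  1.2 -0.5] [-0.03  0.21 -0.01] 19.73450051955008
0.9 11.925 [0.8 0.2 0.6] [ 0.5 -0.8 -0.9] [-0.06  0.26 -0.  ] 19.538651898559642
1.1 12.3583 [0.6 0.2 0.4] [-0.1 -0.8 -0.4] [-0.08  0.32  0.01] 19.661309372087914
1.3 12.8 [0.4 0.2 0.2] [ 0.1  0.1 -1.2] [-0.13  0.41  0.02] 19.61867073167631
1.5 13.2583 [0.2 0.2 0.2] [-0.5  0.  -1.8] [-0.07  0.47  0.01] 19.69245905208656
1.65 13.65 [0.1 0.1 0.2] [ 0.3 -0.  -0.5] [-0.11  0.44 -0.01] 19.39288750008384
1.78 14.0083 [0.1 0.1 0.2] [ 0.3 -0.3  0.2] [-0.11  0.48  0.01] 19.775785469557217
```

View pics/d.png

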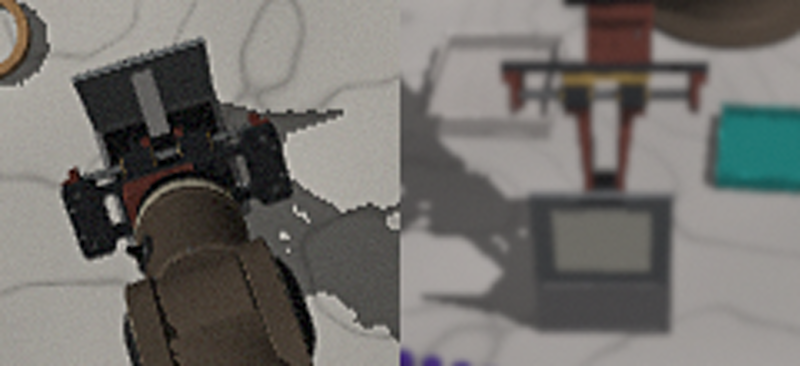

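The cover is standing open: the left half shows its underside, with the blade tip at (145,70) near its free edge (140,58). I check the opening angle against both views.

Run:
```python
from h import *
d=pickle.load(open("cap2.pkl","rb"));t=d["top"];s=d["scene"]
print("meas top", 200+140*.3,120+58*.3,"scene",190+(600-400)*.3,130+196*.3)
for th in(1.3,1.5,1.57,1.65,1.78,1.85):
    P=rec(55-115*np.cos(th),0,60+115*np.sin(th));print(th,project(t,P).round(1),project(s,P).round(1))
```

```text
meas top 242.0 137.4 scene 250.0 188.8
1.3 [[247.2 157.4]] [[250.8 175.7]]
1.5 [[244.8 149.6]] [[250.5 178.9]]
1.57 [[244.  146.9]] [[250.4 180.4]]
1.65 [[243.  143.8]] [[250.3 182.4]]
1.78 [[241.5 139. ]] [[250.1 186.1]]
1.85 [[240.8 136.5]] [[250.1 188.4]]
```

Run:
```python
from h import *
from plant import robot
s=robot.sense();robot.move_straight(s["tcp_pos"]-np.r_[110*EX,-40],velocity=200)
p=np.r_[BO+XG*BE,3.2];o=rot(BY).as_rotvec()
robot.reach(p+[0,0,150],o);robot.move_straight(p+[0,0,18],velocity=200)
print(robot.move_straight(p,velocity=25,until_force=4));s=robot.sense();print(s["t"],s["tcp_pos"],s["contact_force"])
robot.set_gripper(34)
robot.dwell(.2);robot.move_straight(p+[0,0,150],velocity=250)
c=robot.capture("top");print(robot.sense()["t"]);pickle.dump(c,open("cap3.pkl","wb"))
# clear the arm, look at open recorder
robot.reach(rec(-110,-60,230),rot(RY).as_rotvec())
c=robot.capture("top");pickle.dump(c,open("cap4.pkl","wb"));print(robot.sense()["t"])
cv2.imwrite("pics/e.png",cv2.resize(c["color"][110:260,200:400,::-1],(800,600),interpolation=cv2.INTER_CUBIC))
```

```text
True
17.4917 [ 515.45000851 -300.35720788    3.18558737] [0.16218816 0.7744461  5.13310446]
18.95
19.975
```

View pics/e.png

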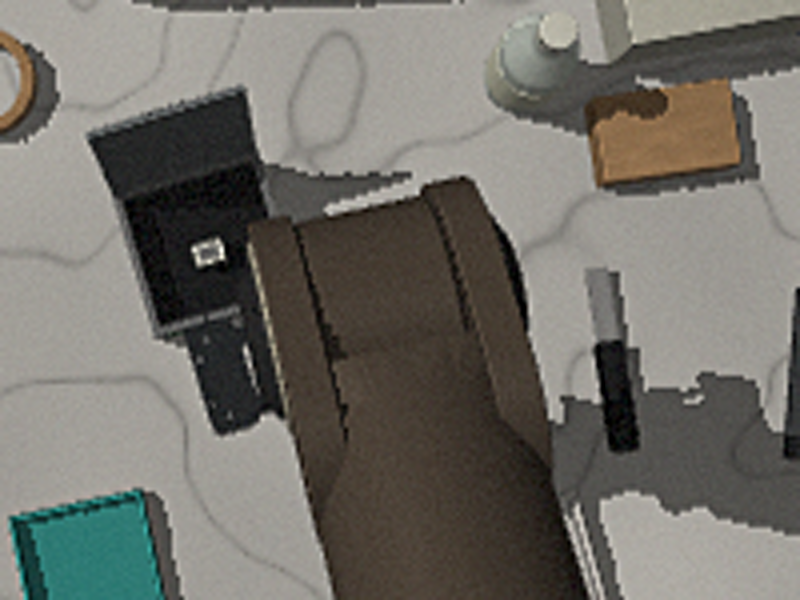

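The picture shows the cover still open, with the bright key head at (208,252) in the dark well, and the blade lying where it was found at (612,360). I measure the key and pull it.

Run:
```python
from h import *
from plant import robot
c=pickle.load(open("cap4.pkl","rb"));g=c["color"].mean(2)
m=np.zeros(g.shape,np.uint8);m[160:186,243:262]=g[160:186,243:262]>70
q=max(cv2.findContours(m,cv2.RETR_EXTERNAL,cv2.CHAIN_APPROX_NONE)[0],key=cv2.contourArea);print(cv2.boundingRect(q),cv2.contourArea(q))
M=cv2.moments(m*(g>0).astype(np.uint8),True) if 0 else cv2.moments(q)
k=onplane(c,[(M["m10"]/M["m00"],M["m01"]/M["m00"])],52)[0];exp=rec(-8,0,52);d=(k-exp)[:2]
print("key",k,"expected",exp,"diff ex,ey",d@EX,d@EY)
if np.hypot(*d)<7:
    xy=exp[:2]+.5*d
    o=rot(RY).as_rotvec();robot.set_gripper(46,40)
    robot.reach(np.r_[xy,150],o);robot.move_straight(np.r_[xy,70],velocity=200)
    print(robot.move_straight(np.r_[xy,33],velocity=60,until_force=6))
    s=robot.sense();print(s["tcp_pos"],s["contact_force"])
    robot.set_gripper(15,40);s=robot.sense();print(s["t"],s["gripper_width"],s["grasp_force"],s["tcp_pos"],s["contact_force"])
```

```text
(248, 169, 8, 8) 34.0
key [605.38154826  21.32353693  52.        ] expected [605.29981157  19.522759    52.        ] diff ex,ey 0.5659785476188197 1.7114760616725209
False
[605.4432932   20.64101462  32.98509255] [ 0.11805976  0.68854794 -0.31364974]
22.8167 23.586943229228993 40.000373125076294 [605.56713385  20.23380985  33.28625611] [ 0.25334096 -0.16133945  2.39893334]
```

Run:
```python
from h import *
from plant import robot
s=robot.sense();p=s["tcp_pos"]
robot.move_straight([p[0],p[1],75],velocity=40)
s=robot.sense();print(s["t"],s["gripper_width"],s["grasp_force"],s["contact_force"])
robot.move_straight([p[0],p[1],150],velocity=150)
robot.move_straight(np.r_[p[:2]-80*EX,160],velocity=200)
T=np.array([464,307.]);o=rot(RY).as_rotvec()
robot.reach(np.r_[T,130],o)
d={n:robot.capture(n) for n in("scene","top")}
a=d["scene"]["color"][140:260,210:370,::-1];cv2.imwrite("pics/f.png",cv2.resize(a,(800,600),interpolation=cv2.INTER_CUBIC))
s=robot.sense();print(s["t"],s["gripper_width"],s["grasp_force"],s["tcp_pos"])
```

```text
24.0167 23.68026316223304 39.999759793281555 [ 0.29300871  0.07765274 -0.39518412]
26.525 23.885867761581036 39.99972403049469 [465.18537952 305.38933855 129.87859727]
```

View pics/f.png

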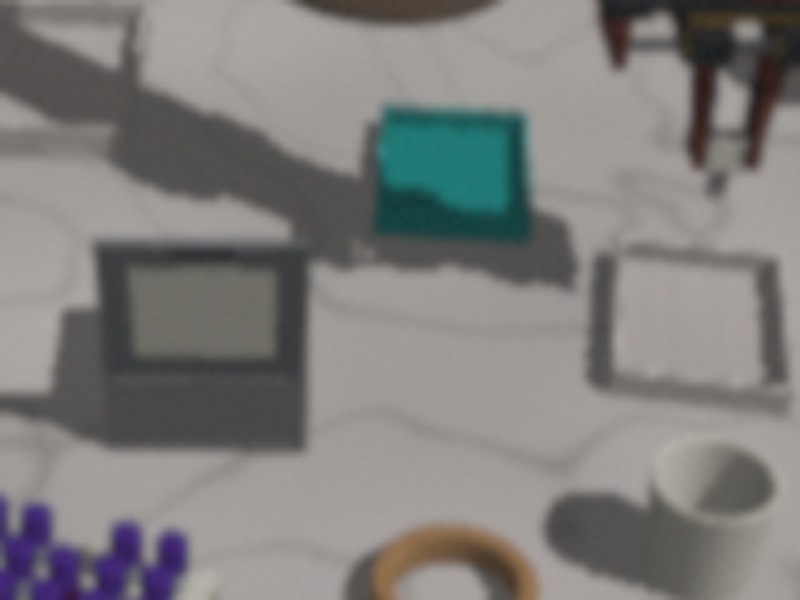

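The key is held between the fingers at (722,155), stem down at (716,185), above the small tray whose floor centre is at about (690,320). The cover is still open. I lower the key into the tray.

Run:
```python
from h import *
from plant import robot
c=robot.capture("scene");print("tray centre px",project(c,[464,307,5]),"seen ~(347.5,203.8)")
T=np.array([464,307.])
robot.move_straight(np.r_[T,40],velocity=120);robot.dwell(.2)
h=robot.move_straight(np.r_[T,22],velocity=12,until_force=1.5);s=robot.sense();z=s["tcp_pos"][2];print(h,z,s["contact_force"])
if h and 23<z<32:
    robot.set_gripper(30,5);robot.dwell(.3);robot.set_gripper(44)
    p=robot.sense()["tcp_pos"];robot.move_straight([p[0],p[1],90],velocity=60);robot.move_straight([p[0]-40,p[1]-60,220],velocity=200)
    robot.reach([400,-100,300],rot(RY).as_rotvec());robot.dwell(.3)
    d={n:robot.capture(n) for n in("scene","top")}
    a=cv2.resize(d["top"]["color"][:,:,::-1][110:270,130:400],(540,320));b=cv2.resize(d["scene"]["color"][170:250,300:380,::-1],(260,260))
    cv2.imwrite("pics/g.png",np.hstack([a,np.vstack([b,np.zeros((60,260,3),np.uint8)])]))
print(robot.sense()["t"])
```

```text
tray centre px [[348.62948002 203.98763885]] seen ~(347.5,203.8)
True 27.233281079523323 [-0.08952995 -0.35112404  4.48171376]
33.6333
```

View pics/g.png

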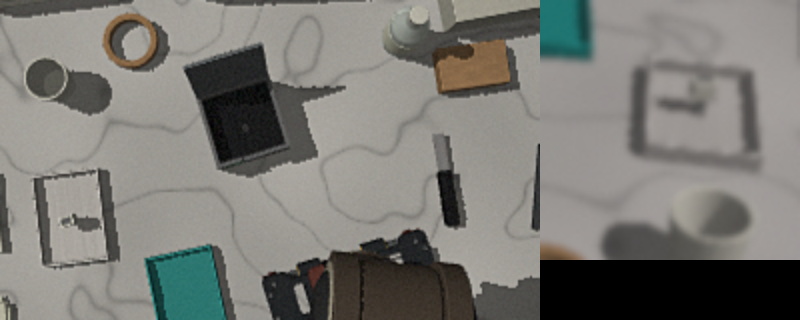

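The key is in the small tray at (70,220), the socket at (245,127) is empty and the cover is open. The blade lies at (447,180), and the other things in view look undisturbed.

```bash
python3 -c "
from plant import robot
print(robot.job_done())"
```

```text
the job is handed in; nothing more can be done
None
```

The job is handed in: I levered the cover open with the blade to about 1.8 rad, stood the key in the small aluminium tray, and left the blade back where it lay on the counter, finishing at about 34 s of the 67 s limit.

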